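Shut the tagged line in the bench valve box

TASK

The vacuum line is finished with: slide the valve box's loose cover plate along its ledges by pushing its handle bar, all the way onto the fixed half of the box until it meets the end wall. Then push the lever with the round disc clockwise until that valve is fully shut, leave the cover open, and move clear. Work gently with the fingertips only: do not grip or lift the cover or the lever, do not turn the plain lever, and leave the other things on the bench where they stand.

Things in the scene. Friction and masses are not known exactly. Their poses are not given: they have to be found in the camera images.
- valve_box: Grey sheet-steel valve box fixed to the bench, 510 (its y) x 190 (its x) x 112 mm high. Origin: centre of its underside, on the bench; z up. The half at y < 0 is an open-topped bay, 250 mm long and 152 mm wide (x from -76 to 76 mm), with two ball valves in it; the half at y > 0 is closed by a fixed deck 98 mm above the bench.
- cover_stop (a point): Middle of the inner face of the box's end wall at y = 250 mm, 100 mm above the bench: it stops the cover. Ledges 100 mm above the bench run along both long sides over the whole length; the long walls rise 12 mm above them and guide the cover. The other end wall's inner face is at y = -250 mm.
- cover: Loose aluminium plate, 176 (x) x 250 (y) x 4 mm, about 0.45 kg, lying on the ledges with 2 mm play to each long wall. It covers the bay at the start and slides along the box's y (push of 1 to 3 N). Origin: centre of its underside, axes as the box's: box y about -0.125 to -0.110 m at the start, 0.125 m when against the end wall beyond the fixed deck.
- cover_bar (a point): Middle of the cover's handle bar: a bow of 10 mm round steel bar, 90 mm long along the cover's x, across the middle of the plate. Bar axis 34 mm above the plate's underside, 134 mm above the bench; 25 mm free under it, its two legs at x = -45 and 45 mm. Pushing the side of the bar slides the cover.
- tagged_lever (a joint): Angle of the lever with the round disc, rad. 0 = open: it points along the box's +x, in line with its pipe. It turns clockwise seen from above to a hard stop at 1.571 = shut: it points along the box's -y, across the pipe. Stiff (about 4 N at the disc), stays where it is left; starts between 0 and 0.35.
- tagged_pivot (a point): On the vertical turning axis of the lever with the disc, 82 mm above the bench, the lever's mid height; at box x = -25 mm and box y either -72 or -167 mm. Below the levers: pipe top 56 mm, valve body top 62 mm, and on the axis a gland 20 mm across up to 74 mm above the bench.
- tagged_disc (a point): Centre of the top face of the round marking disc (steel, 32 mm across, 4 mm thick) on the end of its lever, 54 mm from the turning axis, 91 mm above the bench; moves with the lever. The lever under it: black sleeve 14 mm wide, 77 to 87 mm above the bench, its end 70 mm from the axis.
- plain_lever (a joint): Angle of the other, plain lever (same lever without disc, same meaning); starts at 0 (open) and must stay there.
- plain_pivot (a point): On the vertical turning axis of the plain lever, 82 mm above the bench; 95 mm along the box's y from the tagged one, on whichever side that leaves.
- plain_tip (a point): Middle of the end face of the plain lever, 70 mm from its axis, 82 mm above the bench.
- tub: White plastic mixing tub, 100 mm across the mouth, 115 mm high, loose, beyond the box's +y end. Origin: centre of its underside. Leave alone.
- pigment: Small white pigment bottle, 44 mm across, 105 mm high, loose, beyond the box's -y end. Origin: centre of its underside. Leave alone.
- brush: Brush with a wooden handle lying on the bench behind the box, loose. Leave alone.

How it is judged:
On the way, in this order (a step that is already met when the one before it is completed fails the run):
1. the cover lies on its ledges within 20 mm of its stop over the fixed half (y of cover in the frame of valve_box above 0.105 m and z of cover in the frame of valve_box below 0.105 m and angle between cover's own z axis and vertical below 0.05 rad), for 0.2 s.
2. the lever with the disc is shut, the cover still aside (value of joint tagged_lever above 1.5 rad and y of cover in the frame of valve_box above 0.105 m), for 0.2 s.
At the end, for the whole second after the job is handed in: The lever with the disc stands within 0.07 rad of its shut stop and at rest; the cover lies flat on its ledges, at rest, within 20 mm of its stop over the fixed half; the plain lever is within 0.1 rad of open (all of step 2 and velocity of joint tagged_lever below 0.05 rad/s and z of cover in the frame of valve_box below 0.105 m and angle between cover's own z axis and vertical below 0.05 rad and linear speed of cover below 0.01 m/s and value of joint plain_lever below 0.1 rad); the robot touches nothing.
It fails at once if the cover is lifted more than 12 mm off its ledges or tilted more than 0.12 rad (z of cover in the frame of valve_box above 0.112 m or angle between cover's own z axis and vertical above 0.12 rad).
It fails at once if the plain lever is turned more than 0.15 rad (value of joint plain_lever above 0.15 rad).
It fails at once if the lever with the disc is gripped or forced: more than 40 N from the fingers (contact force between the fingers and tagged_lever above 40 N).
It fails at once if the cover is gripped or forced: more than 40 N from the fingers (contact force between the fingers and cover above 40 N).
It fails at once if a bystander (tub, bottle, brush) is moved more than 25 mm (distance of any of tub, pigment, brush from where it was at the start of the episode above 0.025 m).
It also fails if it takes over 51 s, if anything falls off the work surface, if the arm or the gripper's body presses on something with over 40 N, if the wrist force passes 120 N, or if a joint passes its speed limit or range.

ROBOT

A 6-joint arm with a two-finger parallel gripper is mounted at the origin on the work surface. World frame = base frame: x ahead of the robot, y to its left, z up, the work surface at z = 0. Lengths are in m, angles in rad, forces in N, time in s.
With the tool pointing down it reaches from about 0.225 to 0.875 m from the base axis. Payload 3.4 kg.
Tool frame: the origin (TCP) lies at the very end of the fingers, on their centre line; the grasp point (between the pads) lies 19 mm behind it (grip_depth is the distance from the TCP to the grasp point, in m); x points along the fingers, z is the direction in which the jaws open and shut, and the axes are right-handed (so a half turn about x gives the same grasp; the last joint's range is limited). The gripper opens to 85 mm and grips with 20 to 120 N. Pads are 22 mm wide; open, the fingers measure 114 mm over their backs; the gripper's body (76 mm by 85 mm) begins 54 mm behind the grasp point. The pads swing forward as they close: fully open they stand 13 mm farther back than shut.
Start: joints at [1.177, 0.276, 1.505, -0, 1.361, -0.121], TCP at [0.155, 0.554, 0.231] pointing down, gripper open.
Joint ranges: [-2.89, 2.89], [-0.75, 2.08], [0.22, 2.7], [-1.18, 4.32], [0.11, 2.71], [-2.7, 2.7]. Speed limits (rad/s): [2.57, 2.57, 3.14, 3.14, 3.14, 3.14].

INTERFACE

Orientations are given as a unit quaternion [w, x, y, z].
In Python, from rig import get_state, get_image, sign_off, grip_depth gives the robot as it stands. The module is installed in compiled form; this text tells all that it offers.
- The arm moves only by the tool arm_command, never from a script. Its argument "series" is a list of rows, each an object with "dp": the shift along the tool's x, y, z scaled (see below), a list of three; "angular": the turn, a rotation vector about the tool's x, y, z scaled (see below), a list of three; "gripper": the finger opening in mm, from 0 to 85.4. A call has exactly 8 rows; each row shifts and turns the pose as measured when the row begins, along the tool's axes as they then stand; what a row does not reach is not made up. The controller multiplies each number of a shift by 0.12 m and each number of a turn by 90 degrees. A row lasts 1/8 s, in which the tool goes at most 62.5 mm and 10.7 degrees, less where a joint would pass 70% of its speed; a pose out of reach is approached as far as the arm can. A call with a number of a shift or a turn outside -1 to 1 is refused whole. A call with a gripper value outside its range is refused whole. The fingers move at their own pace and stop on an object; "grip_force" is the grip in N (left out, the last holds). Time passes only in rows, so rows that do not move let the fingers close, or fill a call up. It gives the time, the measured TCP pose, the force and the opening at its end, in the units of the state.
- get_state(): the state, without advancing time (a new reading comes with each control period).
- get_image(name): name is "side" or "top"; returns a dict with "image" (400x640x3 uint8, blue, green, red), "depth" (400x640 float32, m along the optical axis (not along the pixel's ray), 0 where there is no reading), "mtx" (3x3 intrinsics, pixels), "view" (4x4, takes a point from world to camera coordinates). Camera axes: x right, y up, looking along -z (the intrinsics and any distortion apply to the point x, -y, -z); pixel columns grow to the right and rows downward; lengths in m; the calibration is good to about 2 mm. A picture is of the moment at which its call begins.
- sign_off(): hands the job in, once; it reports no verdict.
The state is a dict: "clock": time; "qpos": joint angles; "qd": joint speeds; "effort": joint torques, N m; "position": TCP position; "ee_rot": TCP orientation; "contact_force": force on the tool from outside, world axes, zero at the start; "moment": the same for the moment, N m; "width": finger opening in m.
Only numpy, scipy, OpenCV 4.12 (cv2) and the standard library are available. Lean on these libraries where they do the work, as an engineer would, in place of code of your own. Each camera call takes 0.05 s, during which the arm holds its last target. There are 200 camera calls.

## Working session

There is one attempt and no reset: what is moved stays moved. The work goes in short steps, Python scripts to look and compute and a tool call to move; the robot and the scene stay as the last step left them, time stands still between calls to the robot, and variables do not carry over. Pictures are saved under pics/ and viewed, about 8 in all and at most 12, crops included, and the job is handed in when it is done.

Besides the shell and the picture viewer there is one more tool, called as name(argument=value, ...), one argument or row to a line, values as JSON. arm_command: Moves the arm, as the interface text tells. Its arguments: {"type":"object","properties":{"series":{"type":"array","items":{"type":"object","properties":{"dp":{"type":"array","items":{"type":"number"}},"angular":{"type":"array","items":{"type":"number"}},"gripper":{"type":"number"}}}},"grip_force":{"type":"number"}},"required":["series"]}

```bash
mkdir -p pics
cat > h.py <<'E'
import numpy as np, cv2
from rig import get_state,get_image,sign_off
def shot(n,f):
    d=get_image(n); cv2.imwrite('pics/'+f,d['image']); return d
def ray(d,u,v):
    K=d['mtx'];T=np.linalg.inv(d['view'])
    r=np.array([(u-K[0,2])/K[0,0],-(v-K[1,2])/K[1,1],-1.])
    return T[:3,3],T[:3,:3]@r
def onz(d,u,v,z):
    o,r=ray(d,u,v); return o+r*(z-o[2])/r[2]
def dep(d,u,v):
    o,r=ray(d,u,v); return o+r*d['depth'][int(v),int(u)]
def world(d):
    v,u=np.mgrid[:400,:640];K=d['mtx'];T=np.linalg.inv(d['view'])
    c=np.stack([(u-K[0,2])/K[0,0],-(v-K[1,2])/K[1,1],-np.ones(u.shape)],-1)*d['depth'][...,None]
    return c@T[:3,:3].T+T[:3,3]
E
python3 - <<'E'
from h import *
a=shot('top','t0.png');b=shot('side','s0.png')
s=get_state();print({k:np.round(s[k],3) for k in s})
for d in(a,b):print(np.round(np.linalg.inv(d['view']),3),d['mtx'],[k for k in d])
cv2.imwrite('pics/both.png',cv2.resize(np.vstack([a['image'],b['image']]),(480,600)))
E
```

```text
{'clock': np.float64(0.1), 'qpos': array([ 1.177,  0.277,  1.506, -0.   ,  1.361, -0.121]), 'qd': array([-0.002, -0.002, -0.002, -0.001,  0.   ,  0.   ]), 'effort': array([ 3.0000e-03, -4.1771e+01, -2.4640e+01, -0.0000e+00,  6.0000e-03,
       -0.0000e+00]), 'position': array([0.155, 0.553, 0.231]), 'ee_rot': array([ 0.563, -0.428,  0.564,  0.427]), 'contact_force': array([-0.706,  0.227,  0.53 ]), 'moment': array([-0.023, -0.014,  0.016]), 'width': np.float64(0.085)}
[[-0.016  0.988 -0.155  0.419]
 [-1.    -0.018 -0.007  0.087]
 [-0.01   0.155  0.988  1.286]
 [ 0.     0.     0.     1.   ]] [[402.26636405   0.         315.92047349]
 [  0.         402.26636405 193.09363381]
 [  0.           0.           1.        ]] ['image', 'depth', 'mtx', 'view']
[[ 0.967  0.176 -0.187  0.354]
 [-0.256  0.634 -0.73  -0.858]
 [-0.01   0.753  0.658  0.947]
 [ 0.     0.     0.     1.   ]] [[467.49360714   0.         317.57274151]
 [  0.         467.49360714 204.33361201]
 [  0.           0.           1.        ]] ['image', 'depth', 'mtx', 'view']
```

View pics/t0.png

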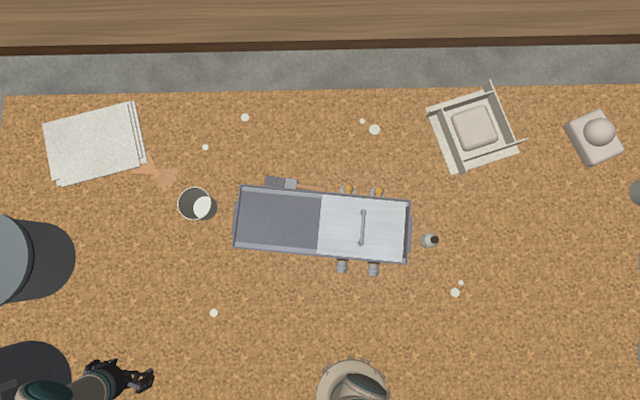

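View pics/s0.png

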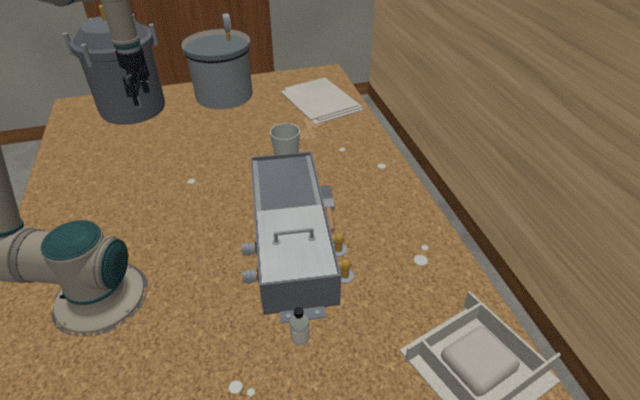

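The top view shows the box running along world y, with its fixed half at the left (cols 235–320). The cover is at cols 318–410 with its bar near (363,228). The tub is at (197,204) and the bottle at (430,240).

```bash
cat > m.py <<'E'
from h import *
d=get_image('top');P=world(d)
x,y,z=P[...,0],P[...,1],P[...,2]
m=((z>.085)&(z<.125)&(x>.2)&(x<.6)&(y>-.4)&(y<.45)).astype(np.uint8)
m=cv2.morphologyEx(m,cv2.MORPH_OPEN,np.ones((3,3)))
n,l,st,c=cv2.connectedComponentsWithStats(m);k=1+st[1:,4].argmax()
r=cv2.minAreaRect(P[l==k][:,:2].astype(np.float32)*1000);print(st[k],r,cv2.boxPoints(r))
for u,v in[(240,185),(411,200),(407,264),(233,247)]:print(onz(d,u,v,.112).round(4))
b=(l==k)|((z>.125)&(z<.15)&(x>.35)&(x<.6)&(y>-.25)&(y<.2))
b=b&(z>.122)
q=P[b];print('bar pts',len(q));
if len(q):
    print(q.mean(0),cv2.minAreaRect(q[:,:2].astype(np.float32)*1000))
cv2.imwrite('pics/crop.png',cv2.resize(d['image'][170:280,220:450],None,fx=3.4,fy=3.4,interpolation=cv2.INTER_CUBIC))
E
python3 m.py
```

```text
[  232   194   179    71 10335] ((513.6303100585938, 80.70256042480469), (510.7519226074219, 190.07229614257812), 83.51473999023438) [[ 390.3582  -162.30515]
 [ 579.21423 -183.77335]
 [ 636.90247  323.71027]
 [ 448.0464   345.17847]]
[0.6325 0.3205 0.112 ]
[ 0.5786 -0.1838  0.112 ]
[ 0.3935 -0.1626  0.112 ]
[0.4502 0.3384 0.112 ]
bar pts 118
[ 0.49923495 -0.03427388  0.13779563] ((500.4765319824219, -34.90852737426758), (10.370247840881348, 97.79991912841797), 83.80326843261719)
```

View pics/crop.png

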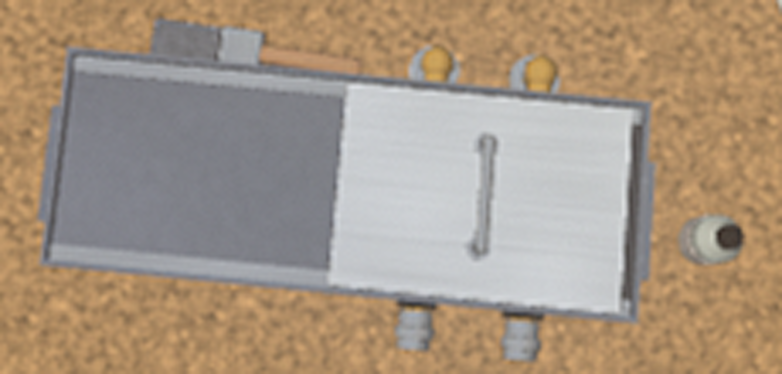

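```bash
cat > p.py <<'E'
import sys
from h import *
from scipy.spatial.transform import Rotation as R
C=np.array([.5136,.0807]);ey=np.array([.113,.9936]);ex=np.array([.9936,-.113])
def box(p):
    q=np.array(p[:2])-C; return np.array([q@ex,q@ey,p[2]])
def rep(t=None):
    s=get_state();w,x,y,z=s['ee_rot'];A=R.from_quat([x,y,z,w])
    print('t',round(s['clock'],2),'box',box(s['position']).round(4),'F',np.round(s['contact_force'],1),'w',round(s['width'],4))
    M=A.as_matrix();print('tool axes in box (cols):\n',np.array([[ex@M[:2,i],ey@M[:2,i],M[2,i]] for i in range(3)]).T.round(3))
    best=None
    for sg in(1,-1):
        X=np.array([0,0,-1.]);Z=sg*np.r_[ex,0];Y=np.cross(Z,X)
        v=(A.inv()*R.from_matrix(np.c_[X,Y,Z])).as_rotvec()
        if best is None or np.linalg.norm(v)<np.linalg.norm(best):best=v
    print('turn scaled',(best/(np.pi/2)).round(3))
    if t is not None:
        T=np.r_[C+ex*t[0]+ey*t[1],t[2]];dw=T-s['position']
        print('world',T.round(3),'shift scaled, tool now',(M.T@dw/.12).round(3),'after turn',((A*R.from_rotvec(best)).as_matrix().T@dw/.12).round(3))
if __name__=='__main__':rep([float(a) for a in sys.argv[1:]] or None)
E
python3 p.py 0 -.155 .231
```

```text
t 0.15 box [-0.4099  0.4291  0.2307] F [0.9 0.3 0.3] w 0.0854
tool axes in box (cols):
 [[-0.    -0.987  0.159]
 [-0.001  0.159  0.987]
 [-1.     0.    -0.001]]
turn scaled [ 0.898 -0.001  0.001]
world [ 0.496 -0.073  0.231] shift scaled, tool now [ 2.000e-03 -4.146e+00 -4.263e+00] after turn [-3.000e-03 -4.867e+00  3.416e+00]
```

arm_command(
  series=[
    {"dp": [0,0,0],"angular": [0.112,0,0],"gripper": 0},
    {"dp": [0,0,0],"angular": [0.112,0,0],"gripper": 0},
    {"dp": [0,0,0],"angular": [0.112,0,0],"gripper": 0},
    {"dp": [0,0,0],"angular": [0.112,0,0],"gripper": 0},
    {"dp": [0,0,0],"angular": [0.112,0,0],"gripper": 0},
    {"dp": [0,0,0],"angular": [0.112,0,0],"gripper": 0},
    {"dp": [0,0,0],"angular": [0.112,0,0],"gripper": 0},
    {"dp": [0,0,0],"angular": [0.112,0,0],"gripper": 0},
  ],
  grip_force=20,
)

```text
clock: 1.15
position: [0.154, 0.5514, 0.2273]
ee_rot: [0.704, 0.052, 0.706, -0.058]
contact_force: [-0.7, -0.5, -0.3]
width: -0.0001
```

```bash
python3 p.py 0 -.155 .231
```

```text
t 1.15 box [-0.4105  0.4271  0.2273] F [-0.7 -0.5 -0.3] w -0.0001
tool axes in box (cols):
 [[-0.002  0.043  0.999]
 [-0.008  0.999 -0.043]
 [-1.    -0.008 -0.002]]
turn scaled [-0.027 -0.001  0.005]
world [ 0.496 -0.073  0.231] shift scaled, tool now [ 1.000e-03 -4.700e+00  3.626e+00] after turn [-0.03  -4.851  3.421]
```

arm_command(
  series=[
    {"dp": [0,0,0],"angular": [-0.027,0,0.005],"gripper": 0},
    {"dp": [0,-0.3,0.22],"angular": [0,0,0],"gripper": 0},
    {"dp": [0,-0.35,0.25],"angular": [0,0,0],"gripper": 0},
    {"dp": [0,-0.35,0.25],"angular": [0,0,0],"gripper": 0},
    {"dp": [0,-0.35,0.25],"angular": [0,0,0],"gripper": 0},
    {"dp": [0,-0.35,0.25],"angular": [0,0,0],"gripper": 0},
    {"dp": [0,-0.35,0.25],"angular": [0,0,0],"gripper": 0},
    {"dp": [0,-0.35,0.25],"angular": [0,0,0],"gripper": 0},
  ],
)

```text
clock: 2.15
position: [0.33, 0.2358, 0.2246]
ee_rot: [0.706, 0.037, 0.707, -0.038]
contact_force: [1.0, 0.3, -0.9]
width: 0.0001
```

```bash
python3 p.py 0 -.155 .2
```

```text
t 2.15 box [-0.2     0.1333  0.2246] F [ 1.   0.3 -0.9] w 0.0001
tool axes in box (cols):
 [[-0.002 -0.008  1.   ]
 [-0.002  1.     0.008]
 [-1.    -0.002 -0.002]]
turn scaled [ 0.005 -0.001  0.001]
world [ 0.496 -0.073  0.2  ] shift scaled, tool now [ 0.206 -2.416  1.647] after turn [ 0.205 -2.403  1.666]
```

arm_command(
  series=[
    {"dp": [0,-0.35,0.25],"angular": [0.005,0,0],"gripper": 0},
    {"dp": [0,-0.35,0.25],"angular": [0,0,0],"gripper": 0},
    {"dp": [0,-0.35,0.25],"angular": [0,0,0],"gripper": 0},
    {"dp": [0.05,-0.35,0.25],"angular": [0,0,0],"gripper": 0},
    {"dp": [0.05,-0.35,0.25],"angular": [0,0,0],"gripper": 0},
    {"dp": [0.05,-0.35,0.25],"angular": [0,0,0],"gripper": 0},
    {"dp": [0,-0.3,0.2],"angular": [0,0,0],"gripper": 0},
    {"dp": [0,0,0],"angular": [0,0,0],"gripper": 0},
  ],
)

```text
clock: 3.15
position: [0.5054, -0.0876, 0.2052]
ee_rot: [0.706, 0.042, 0.706, -0.042]
contact_force: [0.5, 0.6, -0.1]
width: -0.0002
```

```bash
python3 p.py 0 -.155 .118
python3 - <<'E'
from h import *
a=get_image('top');b=get_image('side')
cv2.imwrite('pics/c2.png',np.vstack([cv2.resize(a['image'][170:280,310:450],(560,300)),cv2.resize(b['image'][140:330,220:380],(360,300)) if 0 else cv2.resize(b['image'][180:330,200:420],(560,300))]))
E
```

```text
t 3.15 box [ 0.0109 -0.1681  0.2052] F [ 0.5  0.6 -0.1] w -0.0002
tool axes in box (cols):
 [[ 0.     0.006  1.   ]
 [ 0.     1.    -0.006]
 [-1.     0.     0.   ]]
turn scaled [-0.004  0.    -0.   ]
world [ 0.496 -0.073  0.118] shift scaled, tool now [ 0.727  0.109 -0.091] after turn [ 0.727  0.109 -0.091]
```

View pics/c2.png

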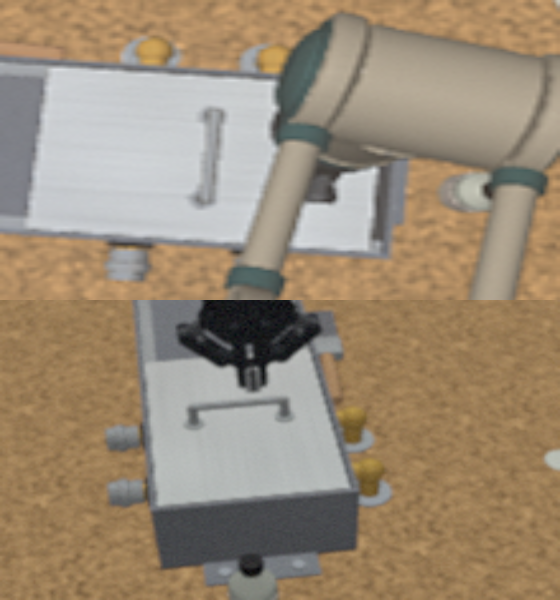

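arm_command(
  series=[
    {"dp": [0.15,0,-0.03],"angular": [-0.004,0,0],"gripper": 0},
    {"dp": [0.15,0,-0.03],"angular": [0,0,0],"gripper": 0},
    {"dp": [0.15,0,-0.03],"angular": [0,0,0],"gripper": 0},
    {"dp": [0.15,0,0],"angular": [0,0,0],"gripper": 0},
    {"dp": [0.1,0,0],"angular": [0,0,0],"gripper": 0},
    {"dp": [0.02,0,0],"angular": [0,0,0],"gripper": 0},
    {"dp": [0,0.05,0],"angular": [0,0,0],"gripper": 0},
    {"dp": [0,0.05,0],"angular": [0,0,0],"gripper": 0},
  ],
)

```text
clock: 4.25
position: [0.4899, -0.062, 0.1189]
ee_rot: [0.706, 0.038, 0.706, -0.034]
contact_force: [-0.2, 0.5, -0.4]
width: -0.0001
```

```bash
python3 p.py 0 .109 .118
```

```text
t 4.25 box [-0.0074 -0.1444  0.1189] F [-0.2  0.5 -0.4] w -0.0001
tool axes in box (cols):
 [[-0.001 -0.011  1.   ]
 [ 0.005  1.     0.011]
 [-1.     0.005 -0.001]]
turn scaled [ 0.007 -0.001 -0.003]
world [0.526 0.189 0.118] shift scaled, tool now [0.017 2.111 0.086] after turn [0.007 2.112 0.062]
```

arm_command(
  series=[
    {"dp": [0,0.05,0.02],"angular": [0.007,0,0],"gripper": 0},
    {"dp": [0,0.05,0.02],"angular": [0,0,0],"gripper": 0},
    {"dp": [0,0.06,0.02],"angular": [0,0,0],"gripper": 0},
    {"dp": [0,0.07,0],"angular": [0,0,0],"gripper": 0},
    {"dp": [0,0.08,0],"angular": [0,0,0],"gripper": 0},
    {"dp": [0,0.08,0],"angular": [0,0,0],"gripper": 0},
    {"dp": [0,0.08,0],"angular": [0,0,0],"gripper": 0},
    {"dp": [0,0.08,0],"angular": [0,0,0],"gripper": 0},
  ],
)

```text
clock: 5.25
position: [0.5051, 0.0059, 0.1197]
ee_rot: [0.706, 0.04, 0.706, -0.039]
contact_force: [-0.9, -2.8, -0.8]
width: -0.0001
```

```bash
python3 p.py 0 .109 .118
```

```text
t 5.25 box [ 1.000e-04 -7.530e-02  1.197e-01] F [-0.9 -2.8 -0.8] w -0.0001
tool axes in box (cols):
 [[-0.001 -0.001  1.   ]
 [ 0.001  1.     0.001]
 [-1.     0.001 -0.001]]
turn scaled [ 0.    -0.001 -0.001]
world [0.526 0.189 0.118] shift scaled, tool now [1.600e-02 1.536e+00 1.000e-03] after turn [ 0.014  1.536 -0.   ]
```

arm_command(
  series=[
    {"dp": [0,0.1,0],"angular": [0,0,0],"gripper": 0},
    {"dp": [0,0.1,0],"angular": [0,0,0],"gripper": 0},
    {"dp": [0,0.1,0],"angular": [0,0,0],"gripper": 0},
    {"dp": [0,0.1,0],"angular": [0,0,0],"gripper": 0},
    {"dp": [0,0.1,0],"angular": [0,0,0],"gripper": 0},
    {"dp": [0,0.1,0],"angular": [0,0,0],"gripper": 0},
    {"dp": [0,0.1,0],"angular": [0,0,0],"gripper": 0},
    {"dp": [0,0.1,0],"angular": [0,0,0],"gripper": 0},
  ],
)

```text
clock: 6.25
position: [0.5165, 0.1086, 0.1197]
ee_rot: [0.706, 0.04, 0.706, -0.039]
contact_force: [0.5, -1.7, -0.2]
width: 0.0
```

```bash
python3 p.py 0 .109 .118
```

```text
t 6.25 box [-0.0003  0.0281  0.1197] F [ 0.5 -1.7 -0.2] w 0.0
tool axes in box (cols):
 [[-0.001 -0.001  1.   ]
 [ 0.002  1.     0.001]
 [-1.     0.002 -0.001]]
turn scaled [ 0.    -0.001 -0.001]
world [0.526 0.189 0.118] shift scaled, tool now [0.016 0.674 0.003] after turn [0.014 0.674 0.002]
```

arm_command(
  series=[
    {"dp": [0,0.08,0],"angular": [0,0,0],"gripper": 0},
    {"dp": [0,0.08,0],"angular": [0,0,0],"gripper": 0},
    {"dp": [0,0.08,0],"angular": [0,0,0],"gripper": 0},
    {"dp": [0,0.07,0],"angular": [0,0,0],"gripper": 0},
    {"dp": [0,0.06,0],"angular": [0,0,0],"gripper": 0},
    {"dp": [0,0.05,0],"angular": [0,0,0],"gripper": 0},
    {"dp": [0,0.04,0],"angular": [0,0,0],"gripper": 0},
    {"dp": [0,0.03,0],"angular": [0,0,0],"gripper": 0},
  ],
)

```text
clock: 7.25
position: [0.5233, 0.1713, 0.1197]
ee_rot: [0.705, 0.04, 0.707, -0.039]
contact_force: [0.3, -2.1, 0.5]
width: 0.0002
```

```bash
python3 p.py 0 .109 .118
```

```text
t 7.25 box [-0.0006  0.0911  0.1197] F [ 0.3 -2.1  0.5] w 0.0002
tool axes in box (cols):
 [[-0.002 -0.001  1.   ]
 [ 0.001  1.     0.001]
 [-1.     0.001 -0.002]]
turn scaled [ 0.001 -0.001 -0.001]
world [0.526 0.189 0.118] shift scaled, tool now [0.014 0.149 0.005] after turn [0.014 0.149 0.005]
```

arm_command(
  series=[
    {"dp": [0,0.03,0],"angular": [0,0,0],"gripper": 0},
    {"dp": [0,0.03,0],"angular": [0,0,0],"gripper": 0},
    {"dp": [0,0.03,0],"angular": [0,0,0],"gripper": 0},
    {"dp": [0,0.03,0],"angular": [0,0,0],"gripper": 0},
    {"dp": [0,0.02,0],"angular": [0,0,0],"gripper": 0},
    {"dp": [0,0.02,0],"angular": [0,0,0],"gripper": 0},
    {"dp": [0,0.02,0],"angular": [0,0,0],"gripper": 0},
    {"dp": [0,0.02,0],"angular": [0,0,0],"gripper": 0},
  ],
)

```text
clock: 8.25
position: [0.5258, 0.1878, 0.1199]
ee_rot: [0.705, 0.032, 0.707, -0.044]
contact_force: [-0.8, -9.4, 1.5]
width: -0.0003
```

```bash
python3 p.py 0 -.03 .2
```

```text
t 8.25 box [-0.      0.1078  0.1199] F [-0.8 -9.4  1.5] w -0.0003
tool axes in box (cols):
 [[-0.001 -0.005  1.   ]
 [-0.016  1.     0.005]
 [-1.    -0.016 -0.001]]
turn scaled [ 0.003 -0.001  0.01 ]
world [0.51  0.051 0.2  ] shift scaled, tool now [-0.649 -1.159 -0.007] after turn [-0.668 -1.148  0.   ]
```

arm_command(
  series=[
    {"dp": [0,-0.1,0],"angular": [0,0,0.01],"gripper": 0},
    {"dp": [0,-0.15,0],"angular": [0,0,0],"gripper": 0},
    {"dp": [-0.2,0,0],"angular": [0,0,0],"gripper": 0},
    {"dp": [-0.3,0,0],"angular": [0,0,0],"gripper": 0},
    {"dp": [-0.3,0,0],"angular": [0,0,0],"gripper": 0},
    {"dp": [-0.2,0,0],"angular": [0,0,0],"gripper": 0},
    {"dp": [0,0,0],"angular": [0,0,0],"gripper": 0},
    {"dp": [0,0,0],"angular": [0,0,0],"gripper": 0},
  ],
)

```text
clock: 9.25
position: [0.5228, 0.1571, 0.2427]
ee_rot: [0.706, 0.041, 0.706, -0.037]
contact_force: [-0.5, -0.1, 0.4]
width: 0.0
```

```bash
python3 p.py 0 -.03 .2
python3 - <<'E'
from h import *
a=get_image('top');b=get_image('side')
cv2.imwrite('pics/c3.png',np.vstack([cv2.resize(a['image'][170:280,280:430],(410,300),interpolation=2),cv2.resize(b['image'][170:320,230:370],(410,300) if 0 else (410,440))]))
import pickle;pickle.dump((a,b),open('c3.pkl','wb'))
E
```

```text
t 9.25 box [0.0005 0.077  0.2427] F [-0.5 -0.1  0.4] w 0.0
tool axes in box (cols):
 [[-0.001 -0.002  1.   ]
 [ 0.006  1.     0.002]
 [-1.     0.006 -0.001]]
turn scaled [ 0.001 -0.001 -0.004]
world [0.51  0.051 0.2  ] shift scaled, tool now [ 0.351 -0.894 -0.005] after turn [ 0.356 -0.892 -0.004]
```

View pics/c3.png

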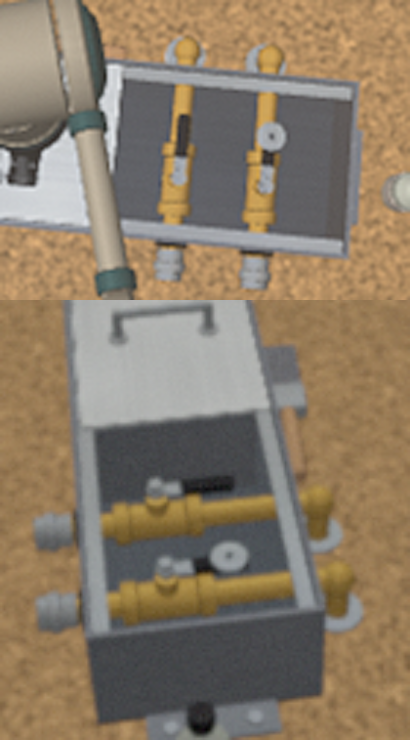

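The top image (crop) shows the disc at crop (271,137), on the outer valve, so the tagged pivot is at box y = -167. The plain lever is at crop (183,130), and the cover is up against the far end.

Run:
```python
from p import *
import pickle
a,b=pickle.load(open('c3.pkl','rb'))
im=a['image'][170:280,330:430];h=cv2.cvtColor(im,cv2.COLOR_BGR2HSV)
m=((h[...,1]<40)&(h[...,2]>130)).astype(np.uint8)
n,l,st,c=cv2.connectedComponentsWithStats(m)
for k in range(1,n):
    if st[k,4]>12:
        u,v=c[k]+[330,170];print(st[k],c[k],box(onz(a,u,v,.091)).round(4))
print('by eye',box(onz(a,379.1,220.2,.091)).round(4),box(dep(a,379,218)).round(4))
# cover far edge check
P=world(a);
rep([.03,-.115,.2])
```

```text
[ 6 14 10 10 37] [11.64864865 20.        ] [ 0.1083 -0.0508  0.091 ]
[39 16  8 11 42] [42.07142857 21.78571429] [ 0.1116 -0.1423  0.091 ]
[17 18  8  7 21] [22.0952381  21.76190476] [ 0.106  -0.0825  0.091 ]
[  0  24  79  13 371] [38.89487871 30.18059299] [ 0.0853 -0.1347  0.091 ]
[ 77  30   6  62 143] [79.33566434 62.13286713] [ 0.0016 -0.2609  0.091 ]
[44 45 11 10 87] [48.93103448 49.63218391] [ 0.0299 -0.1688  0.091 ]
[13 58  5 10 43] [15.23255814 62.58139535] [-0.0179 -0.0725  0.091 ]
[45 61  5 10 42] [47.19047619 65.57142857] [-0.0176 -0.1672  0.091 ]
[ 90  64  10  13 108] [95.18518519 70.08333333] [-0.0173 -0.3087  0.091 ]
[  0  81  77  14 468] [37.72222222 87.20940171] [-0.0833 -0.1442  0.091 ]
[ 6 91 10 12 87] [10.64367816 96.73563218] [-0.1184 -0.0677  0.091 ]
[38 95  9 11 91] [42.08791209 99.96703297] [-0.1187 -0.1597  0.091 ]
by eye [ 0.0283 -0.1695  0.091 ] [ 0.0347 -0.1685  0.0922]
t 9.35 box [0.0004 0.077  0.2425] F [0.6 0.3 0.8] w 0.0001
tool axes in box (cols):
 [[-0.002 -0.002  1.   ]
 [ 0.005  1.     0.002]
 [-1.     0.005 -0.002]]
turn scaled [ 0.001 -0.001 -0.003]
world [ 0.53  -0.037  0.2  ] shift scaled, tool now [ 0.345 -1.602  0.244] after turn [ 0.354 -1.6    0.247]
```

arm_command(
  series=[
    {"dp": [0,-0.25,0.04],"angular": [0,0,0],"gripper": 0},
    {"dp": [0,-0.3,0.05],"angular": [0,0,0],"gripper": 0},
    {"dp": [0,-0.3,0.05],"angular": [0,0,0],"gripper": 0},
    {"dp": [0,-0.3,0.05],"angular": [0,0,0],"gripper": 0},
    {"dp": [0.1,-0.3,0.05],"angular": [0,0,0],"gripper": 0},
    {"dp": [0.1,-0.1,0],"angular": [0,0,0],"gripper": 0},
    {"dp": [0.1,0,0],"angular": [0,0,0],"gripper": 0},
    {"dp": [0,0,0],"angular": [0,0,0],"gripper": 0},
  ],
)

```text
clock: 10.35
position: [0.5267, -0.033, 0.1944]
ee_rot: [0.7, 0.042, 0.712, -0.035]
contact_force: [-0.5, 0.9, 0.2]
width: 0.0
```

```bash
python3 p.py .03 -.115 .08
```

```text
t 10.35 box [ 0.0259 -0.1115  0.1944] F [-0.5  0.9  0.2] w 0.0
tool axes in box (cols):
 [[-0.018 -0.004  1.   ]
 [ 0.008  1.     0.004]
 [-1.     0.008 -0.018]]
turn scaled [ 0.003 -0.011 -0.005]
world [ 0.53  -0.037  0.08 ] shift scaled, tool now [ 0.953 -0.037  0.051] after turn [ 0.954 -0.029  0.034]
```

arm_command(
  series=[
    {"dp": [0.1,-0.02,0.03],"angular": [0,-0.011,-0.005],"gripper": 0},
    {"dp": [0.15,0,0],"angular": [0,0,0],"gripper": 0},
    {"dp": [0.15,0,0],"angular": [0,0,0],"gripper": 0},
    {"dp": [0.15,0,0],"angular": [0,0,0],"gripper": 0},
    {"dp": [0.15,0,0],"angular": [0,0,0],"gripper": 0},
    {"dp": [0.1,0,0],"angular": [0,0,0],"gripper": 0},
    {"dp": [0.05,0,0],"angular": [0,0,0],"gripper": 0},
    {"dp": [0,0,0],"angular": [0,0,0],"gripper": 0},
  ],
)

```text
clock: 11.35
position: [0.5329, -0.0264, 0.092]
ee_rot: [0.709, 0.036, 0.704, -0.033]
contact_force: [0.4, -0.1, -0.4]
width: -0.0002
```

```bash
python3 p.py .03 -.135 .08
```

```text
t 11.35 box [ 0.0312 -0.1042  0.092 ] F [ 0.4 -0.1 -0.4] w -0.0002
tool axes in box (cols):
 [[ 0.007 -0.015  1.   ]
 [ 0.004  1.     0.015]
 [-1.     0.004  0.007]]
turn scaled [ 0.01   0.004 -0.002]
world [ 0.528 -0.057  0.08 ] shift scaled, tool now [ 0.099 -0.257 -0.015] after turn [ 0.1   -0.257 -0.01 ]
```

arm_command(
  series=[
    {"dp": [0.05,-0.08,0],"angular": [0.01,0.004,0],"gripper": 0},
    {"dp": [0.05,-0.08,0],"angular": [0,0,0],"gripper": 0},
    {"dp": [0,-0.06,0],"angular": [0,0,0],"gripper": 0},
    {"dp": [0,-0.06,0],"angular": [0,0,0],"gripper": 0},
    {"dp": [0,-0.05,0.02],"angular": [0,0,0],"gripper": 0},
    {"dp": [0,-0.05,0.02],"angular": [0,0,0],"gripper": 0},
    {"dp": [0,-0.05,0.01],"angular": [0,0,0],"gripper": 0},
    {"dp": [0,-0.05,0],"angular": [0,0,0],"gripper": 0},
  ],
)

```text
clock: 12.35
position: [0.5319, -0.0858, 0.08]
ee_rot: [0.706, 0.044, 0.706, -0.038]
contact_force: [0.9, 3.5, 0.7]
width: 0.0001
```

```bash
python3 p.py .036 -.170 .08
```

```text
t 12.35 box [ 0.037  -0.1634  0.08  ] F [0.9 3.5 0.7] w 0.0001
tool axes in box (cols):
 [[-0.001  0.004  1.   ]
 [ 0.009  1.    -0.004]
 [-1.     0.009 -0.001]]
turn scaled [-0.002 -0.001 -0.006]
world [ 0.53  -0.092  0.08 ] shift scaled, tool now [-0.    -0.055 -0.008] after turn [ 0.    -0.055 -0.008]
```

arm_command(
  series=[
    {"dp": [0,-0.05,0],"angular": [0,0,-0.006],"gripper": 0},
    {"dp": [0,-0.05,0],"angular": [0,0,0],"gripper": 0},
    {"dp": [0,-0.05,-0.01],"angular": [0,0,0],"gripper": 0},
    {"dp": [0,-0.05,-0.01],"angular": [0,0,0],"gripper": 0},
    {"dp": [0,-0.05,-0.02],"angular": [0,0,0],"gripper": 0},
    {"dp": [0,-0.05,-0.03],"angular": [0,0,0],"gripper": 0},
    {"dp": [0,-0.04,-0.04],"angular": [0,0,0],"gripper": 0},
    {"dp": [0,-0.03,-0.04],"angular": [0,0,0],"gripper": 0},
  ],
)

```text
clock: 13.35
position: [0.5123, -0.1329, 0.0816]
ee_rot: [0.709, 0.04, 0.702, -0.043]
contact_force: [3.0, 2.5, 0.6]
width: 0.0001
```

```bash
python3 p.py .003 -.215 .08
```

```text
t 13.35 box [ 0.0229 -0.2124  0.0816] F [3.  2.5 0.6] w 0.0001
tool axes in box (cols):
 [[ 0.01   0.004  1.   ]
 [-0.004  1.    -0.004]
 [-1.    -0.004  0.01 ]]
turn scaled [-0.002  0.006  0.003]
world [ 0.492 -0.133  0.08 ] shift scaled, tool now [ 0.012 -0.023 -0.166] after turn [ 0.014 -0.022 -0.165]
```

arm_command(
  series=[
    {"dp": [0.01,0,-0.04],"angular": [0,0.006,0],"gripper": 0},
    {"dp": [0,0,-0.04],"angular": [0,0,0],"gripper": 0},
    {"dp": [0,0,-0.03],"angular": [0,0,0],"gripper": 0},
    {"dp": [0,0,-0.03],"angular": [0,0,0],"gripper": 0},
    {"dp": [0,0,-0.03],"angular": [0,0,0],"gripper": 0},
    {"dp": [0,0,-0.03],"angular": [0,0,0],"gripper": 0},
    {"dp": [0,0,-0.02],"angular": [0,0,0],"gripper": 0},
    {"dp": [0,0,-0.02],"angular": [0,0,0],"gripper": 0},
  ],
)

```text
clock: 14.35
position: [0.4908, -0.1394, 0.0831]
ee_rot: [0.713, 0.032, 0.699, -0.048]
contact_force: [3.7, -2.5, -0.3]
width: -0.0001
```

```bash
python3 p.py .003 -.215 .08
```

```text
t 14.35 box [ 0.0022 -0.2213  0.0831] F [ 3.7 -2.5 -0.3] w -0.0001
tool axes in box (cols):
 [[ 0.02  -0.     1.   ]
 [-0.021  1.     0.001]
 [-1.    -0.021  0.02 ]]
turn scaled [0.    0.013 0.014]
world [ 0.492 -0.133  0.08 ] shift scaled, tool now [0.025 0.053 0.006] after turn [0.026 0.052 0.007]
```

arm_command(
  series=[
    {"dp": [0.02,0.03,-0.03],"angular": [0,0.013,0.014],"gripper": 0},
    {"dp": [0,0.02,-0.03],"angular": [0,0,0],"gripper": 0},
    {"dp": [0,0,-0.03],"angular": [0,0,0],"gripper": 0},
    {"dp": [0,0,-0.03],"angular": [0,0,0],"gripper": 0},
    {"dp": [0,0,-0.03],"angular": [0,0,0],"gripper": 0},
    {"dp": [0,0,-0.03],"angular": [0,0,0],"gripper": 0},
    {"dp": [0,0,-0.02],"angular": [0,0,0],"gripper": 0},
    {"dp": [0,0,-0.02],"angular": [0,0,0],"gripper": 0},
  ],
)

```text
clock: 15.35
position: [0.4844, -0.1359, 0.0851]
ee_rot: [0.721, 0.038, 0.691, -0.043]
contact_force: [9.3, -1.5, -3.4]
width: 0.0
```

```bash
python3 p.py .04 -.215 .08
```

```text
t 15.35 box [-0.0045 -0.2185  0.0851] F [ 9.3 -1.5 -3.4] w 0.0
tool axes in box (cols):
 [[ 0.043  0.002  0.999]
 [-0.005  1.    -0.002]
 [-0.999 -0.005  0.043]]
turn scaled [-0.001  0.028  0.003]
world [ 0.529 -0.137  0.08 ] shift scaled, tool now [0.058 0.031 0.369] after turn [0.042 0.03  0.371]
```

arm_command(
  series=[
    {"dp": [0,0.03,0.1],"angular": [0,0.028,0.003],"gripper": 0},
    {"dp": [0,0.03,0.1],"angular": [0,0,0],"gripper": 0},
    {"dp": [-0.2,0,0],"angular": [0,0,0],"gripper": 0},
    {"dp": [-0.3,0,0],"angular": [0,0,0],"gripper": 0},
    {"dp": [-0.3,0,0],"angular": [0,0,0],"gripper": 0},
    {"dp": [-0.3,0.2,0],"angular": [0,0,0],"gripper": 0},
    {"dp": [0,0.4,0],"angular": [0,0,0],"gripper": 0},
    {"dp": [0,0.4,0],"angular": [0,0,0],"gripper": 0},
  ],
)

```text
clock: 16.35
position: [0.5088, -0.0062, 0.2143]
ee_rot: [0.691, 0.046, 0.72, -0.038]
contact_force: [0.8, 0.6, -0.5]
width: 0.0
```

arm_command(
  series=[
    {"dp": [0,0.4,0],"angular": [0,0,0],"gripper": 0},
    {"dp": [0,0.4,0],"angular": [0,0,0],"gripper": 0},
    {"dp": [0,0.4,0],"angular": [0,0,0],"gripper": 0},
    {"dp": [0,0.2,0],"angular": [0,0,0],"gripper": 0},
    {"dp": [0,0,0],"angular": [0,0,0],"gripper": 0},
    {"dp": [0,0,0],"angular": [0,0,0],"gripper": 0},
    {"dp": [0,0,0],"angular": [0,0,0],"gripper": 0},
    {"dp": [0,0,0],"angular": [0,0,0],"gripper": 0},
  ],
)

```text
clock: 17.35
position: [0.5154, 0.1658, 0.2095]
ee_rot: [0.681, 0.042, 0.73, -0.039]
contact_force: [0.0, 0.1, -0.4]
width: 0.0001
```

```bash
cat > chk.py <<'E'
from p import *
a=get_image('top');b=get_image('side')
cv2.imwrite('pics/c4.png',np.vstack([cv2.resize(a['image'][170:280,220:430],(580,300),interpolation=2),cv2.resize(b['image'][150:320,230:400],(580,300) if 0 else (300,300),interpolation=2) if 0 else cv2.resize(b['image'][160:300,220:480],(580,300),interpolation=2)]))
im=a['image'][170:280,330:430];h=cv2.cvtColor(im,cv2.COLOR_BGR2HSV)
m=((h[...,1]<40)&(h[...,2]>130)).astype(np.uint8)
n,l,st,c=cv2.connectedComponentsWithStats(m)
for k in range(1,n):
    if st[k,4]>12:
        u,v=c[k]+[330,170];print(st[k],box(onz(a,u,v,.091)).round(4))
W=world(a);q=W-np.r_[C,0];bx=q[...,:2]@ex;by=q[...,:2]@ey
s=(W[...,2]>.122)&(W[...,2]<.15)&(abs(bx)<.06)&(by>.08)&(by<.17);print('bar y',s.sum(),np.median(by[s]) if s.any() else None)
rep()
E
python3 chk.py
```

```text
[ 6 14 10 10 37] [ 0.1083 -0.0508  0.091 ]
[38 16  9 11 43] [ 0.1113 -0.142   0.091 ]
[17 18  8  7 21] [ 0.106  -0.0825  0.091 ]
[  0  25  79  12 372] [ 0.0853 -0.1348  0.091 ]
[ 77  30   6  62 143] [ 0.0018 -0.2609  0.091 ]
[13 58  5 10 43] [-0.0179 -0.0725  0.091 ]
[61 64 11 12 90] [-0.0238 -0.2218  0.091 ]
[ 90  64  10  13 107] [-0.0172 -0.3088  0.091 ]
[45 66 10  5 46] [-0.0241 -0.1745  0.091 ]
[  0  81  77  14 466] [-0.0833 -0.1438  0.091 ]
[ 6 91 10 12 88] [-0.1185 -0.0675  0.091 ]
[38 95  9 11 90] [-0.1186 -0.1598  0.091 ]
bar y 37 0.1253565615200351
t 17.45 box [-0.0077  0.0849  0.2096] F [-1.  -0.4  0. ] w -0.0002
tool axes in box (cols):
 [[-0.069  0.002  0.998]
 [ 0.001  1.    -0.002]
 [-0.998  0.001 -0.069]]
turn scaled [-0.001 -0.044 -0.   ]
```

View pics/c4.png

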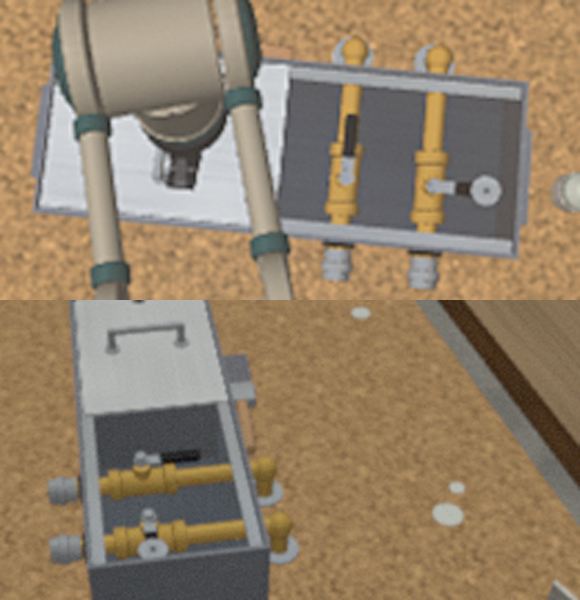

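arm_command(
  series=[
    {"dp": [-0.2,0,0],"angular": [0,-0.04,0],"gripper": 0},
    {"dp": [-0.3,0,0],"angular": [0,0,0],"gripper": 0},
    {"dp": [-0.2,0,0],"angular": [0,0,0],"gripper": 0},
    {"dp": [0,0,0],"angular": [0,0,0],"gripper": 0},
    {"dp": [0,0,0],"angular": [0,0,0],"gripper": 0},
    {"dp": [0,0,0],"angular": [0,0,0],"gripper": 0},
    {"dp": [0,0,0],"angular": [0,0,0],"gripper": 0},
    {"dp": [0,0,0],"angular": [0,0,0],"gripper": 0},
  ],
)

```text
clock: 18.45
position: [0.5159, 0.1632, 0.2917]
ee_rot: [0.702, 0.042, 0.71, -0.042]
contact_force: [1.4, -0.4, 0.3]
width: 0.0006
```

```bash
python3 -c "
from h import *
s=get_state();print(s['position'],s['contact_force'],np.abs(s['qd']).max());print(sign_off())"
```

```text
[0.51591627 0.16318557 0.29167966] [ 1.37879756 -0.44215313  0.29829362] 0.007459979877419791
the job is handed in; nothing more can be done
None
```

The cover is pushed fully onto the fixed half against its end wall, and the lever with the disc is turned clockwise to its shut stop. I handed the job in at about 18.5 s.

- **Cover:** I pushed the handle bar with closed fingertips at about 2–3 N. The reading was 9 N when it met the end wall. The last image puts the bar at box y = 0.125 m, which is the stop, and the plate looked flat.
- **Disc lever:** I pushed the disc round at about 4 N, and the reading was 9 N at the stop. The disc's position gives an angle of about 1.55 rad. The disc and its hub line up to within 0.01 rad of shut. Camera error is about ±0.03 rad.
- **One oddity:** the fingertip stopped a few millimetres farther along than I had expected. I took the fingertip to be thinner than assumed, since both the image and the force reading showed the lever at its stop.
- **Left alone:** the plain lever looked unmoved in the image (hub in the same place). I measured the bottle and it had not shifted. I did not measure the tub or the brush again, but the arm went nowhere near them after crossing above the bench.
- **Gripper:** it ended at rest 0.29 m above the bench, clear of everything. No check failed.

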